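# Sweep the inspected rings into the bay of the sorting board

### The arm

A 7-joint arm with a two-finger parallel gripper is mounted at the origin on the work surface. World frame = base frame: x ahead of the robot, y to its left, z up, the work surface at z = 0. Lengths are in m, angles in rad, forces in N, time in s.
With the tool pointing down it reaches from about 0.375 to 0.925 m from the base axis. Payload 3.1 kg.
Tool frame: the origin (TCP) lies at the very end of the fingers, on their centre line; the grasp point (between the pads) lies 19 mm behind it; z points along the fingers, y is the line along which they close (so a half turn about z gives the same grasp; the last joint's range is limited). The gripper opens to 85 mm and grips with 20 to 120 N. Pads are 22 mm wide; open, the fingers measure 114 mm over their backs; the gripper's body (76 mm by 85 mm) begins 54 mm behind the grasp point. The pads swing forward as they close: fully open they stand 13 mm farther back than shut.
Start: joints at [1.009, 0.383, 0.044, 1.598, -0.018, 1.161, -0.05], TCP at [0.291, -0.581, 0.231] pointing down, gripper open.
Joint ranges: [-2.61, 2.61], [-0.41, 2.15], [-1.48, 1.57], [0, 2.5], [-1.57, 4.71], [0.05, 1.97], [-2.85, 2.85]. Speed limits (rad/s): [2.79, 2.79, 3.14, 3.14, 3.14, 3.14, 3.14].

### API

Orientations are given as a unit quaternion [x, y, z, w].
In Python, from bench import ctrl, read_camera, camera_params gives the robot as it stands (ctrl), with the cameras as plain functions. Calls block until the motion is done:
- ctrl.move_ptp(position, orientation): joint-space move of the TCP to a pose.
- ctrl.movel(position, orientation=None, speed=0.15): straight line of the TCP; orientation=None keeps the orientation; speed is the mean speed in m/s.
- ctrl.move_j(angles): joint-space move.
- ctrl.move_gripper(opening, effort=None): finger opening in m; effort is the grip in N (None keeps the last); returns when the fingers have stopped.
- ctrl.pause(seconds).
- ctrl.inverse_kinematics(position, orientation): joint angles nearest the present ones, or None.
- ctrl.get_state(): the state.
- read_camera(name): name is "side" or "top" or "wrist"; returns the picture (480x640x3 uint8, red, green, blue); there is no depth.
- camera_params(name): a dict with "K" (3x3 intrinsics, pixels), "dist_coeffs" ([k1, k2, p1, p2, k3] as OpenCV has them; the pictures are not rectified), "camera_from_world" (4x4, takes a point from world to camera coordinates). Camera axes: x right, y down, z forward; pixel columns grow to the right and rows downward; lengths in m; the calibration is good to about 2 mm. A picture is of the moment at which its call begins: read the wrist's pose just before it. camera_params takes no time and is no camera call; for the wrist camera it gives the pose at the moment of the call.
A pose or a line that the arm cannot do raises ctrl.MotionError and nothing moves.
- ctrl.sign_off(): hands the job in; it is judged then, once.
The state is a dict: "time_s": time; "qpos": joint angles; "joint_vel": joint speeds; "effort": joint torques, N m; "eef_pos": TCP position; "tcp_rot": TCP orientation; "ft_force": force on the tool from outside, world axes, zero at the start; "ft_torque": the same for the moment, N m; "finger_gap": finger opening in m; "grasp_force": force on a finger pad.
Only numpy, scipy, OpenCV 4.12 (cv2) and the standard library are available. Lean on these libraries where they do the work, as an engineer would, in place of code of your own. Each camera call takes 0.05 s, during which the arm holds its last target. There are 200 camera calls.

### The job

The three brass rings on the white sorting board have passed inspection: sweep them over the board into the fenced bay at its end, until all three lie flat and wholly inside the bay. Only push and slide the rings, never pick one up, and leave the black loupe that stands among them, and the jar and the brush on the bench, where they are.

Things in the scene. Friction and masses are not known exactly. Their poses are not given: they have to be found in the camera images.
- board: white flat sorting board fixed to the bench, 240 mm (its x) by 400 mm (its y), top face 15 mm above the bench; origin at the centre of its underside, z up. At its -y end three aluminium walls, 12 mm thick, 30 mm high above the top face, fence a bay (see point bay); elsewhere it has no rim
- bay (a point): centre of the bay floor, on the top face (board x 0, y -144, z 15 mm); axes as the board. The bay is 216 mm wide (x) by 88 mm deep (y): end wall inner face at board y -188 mm, side walls at x -108 and +108 mm from y -188 to -100 mm. Its mouth at board y -100 mm, marked by a thin grey line, is open towards the rest of the board (+y)
- ring_a: one of three identical loose flat brass rings lying on the white board: outside diameter 50 mm, hole 36 mm, 12 mm high, about 0.1 kg; origin at the centre of its underside, z up
- ring_b: one of three identical loose flat brass rings lying on the white board: outside diameter 50 mm, hole 36 mm, 12 mm high, about 0.1 kg; origin at the centre of its underside, z up
- ring_c: one of three identical loose flat brass rings lying on the white board: outside diameter 50 mm, hole 36 mm, 12 mm high, about 0.1 kg; origin at the centre of its underside, z up
- loupe: black eyeglass loupe standing upright on the board among the rings, 38 mm diameter at its foot, 42 mm high, 0.07 kg, loose; origin at the centre of its underside, z up. It may stand in the straight way of a ring; leave it alone
- jar: small white closed jar with black lid standing on the bench beside the board, 56 mm diameter, 60 mm high, loose; origin at the centre of its underside; leave it alone
- brush: small brush, 150 mm long, lying on the bench beside the board, loose; leave it alone

How it is judged:
By the outcome, as a careful person would: the job done as asked, in the order asked, and still so for the second after the job is handed in, with the robot touching nothing.
It also fails if it takes over 72 s, if anything falls off the work surface, if the arm or the gripper's body presses on something with over 40 N, if the wrist force passes 120 N, or if a joint passes its speed limit or range.

## Working session

There is one attempt and no reset: what is moved stays moved. The work goes in short steps, each a Python script; the robot and the scene stay as the last script left them, time stands still between calls to the robot, and variables do not carry over. Pictures are saved under pics/ and viewed, at most 10 in all, crops included, and the job is handed in when it is done.

```bash
mkdir -p pics; python3 - <<'E'
from bench import ctrl, read_camera, camera_params
import cv2,numpy as np
for n in("top","side"):
    im=read_camera(n); cv2.imwrite(f"pics/{n}0.png",im[:,:,::-1]); p=camera_params(n); print(n,p["K"],p["dist_coeffs"],np.round(p["camera_from_world"],3))
s=ctrl.get_state(); print(s["time_s"],s["eef_pos"],s["tcp_rot"],s["finger_gap"])
E
```

```text
top [[454.6480596    0.         324.8156136 ]
 [  0.         454.6480596  247.01982593]
 [  0.           0.           1.        ]] [0.02757755 0.         0.         0.         0.        ] [[ 0.037 -0.999  0.002 -0.046]
 [-0.976 -0.036 -0.213  0.537]
 [ 0.213  0.006 -0.977  1.081]
 [ 0.     0.     0.     1.   ]]
side [[489.86773302   0.         315.03465645]
 [  0.         489.86773302 241.17345883]
 [  0.           0.           1.        ]] [-0.03598734  0.          0.          0.          0.        ] [[ 0.998 -0.063 -0.014 -0.543]
 [-0.054 -0.693 -0.719  0.059]
 [ 0.035  0.718 -0.695  1.052]
 [ 0.     0.     0.     1.   ]]
0.1 [ 0.29038227 -0.58056229  0.22999343] [ 9.73224823e-01  2.29852008e-01 -3.49014012e-04 -1.17352237e-03] 0.08543386802153094
```

View pics/top0.png

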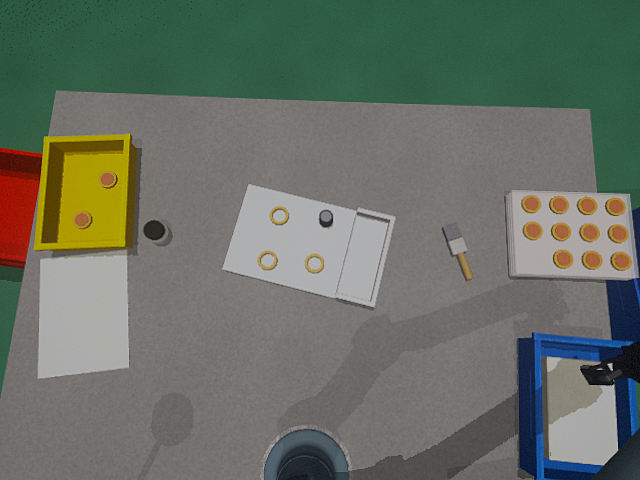

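View pics/side0.png

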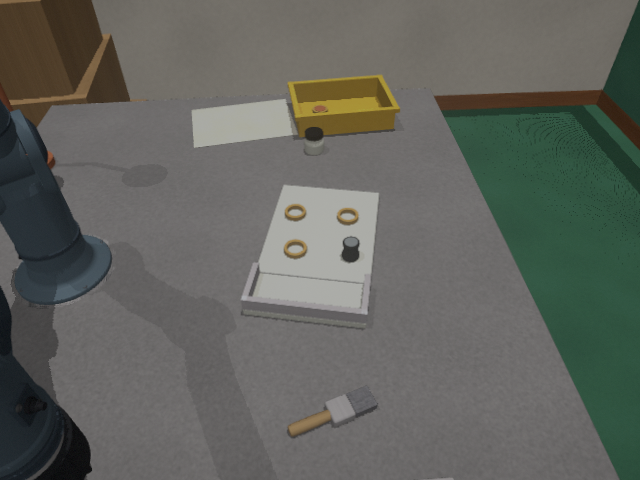

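The top view shows rings at about (279,215), (267,260) and (314,263). The loupe is at (326,218), and the bay is at the right end of the board, around (366,255). The side view agrees, with rings at (295,212), (347,216) and (295,249) and the loupe at (350,249).

```bash
cat > h.py <<'E'
import cv2,numpy as np
from bench import ctrl, read_camera, camera_params
def rays(n,uv):
    p=camera_params(n);T=np.array(p["camera_from_world"]);R,t=T[:3,:3],T[:3,3]
    q=cv2.undistortPoints(np.array(uv,float).reshape(-1,1,2),np.array(p["K"]),np.array(p["dist_coeffs"])).reshape(-1,2)
    d=np.c_[q,np.ones(len(q))]@R; return -R.T@t,d
def onplane(n,uv,z):
    c,d=rays(n,uv); return (c+d*((z-c[2])/d[:,2])[:,None])[:,:2]
def tri(n1,u1,n2,u2):
    c1,d1=rays(n1,[u1]);c2,d2=rays(n2,[u2]);d1,d2=d1[0],d2[0]
    s=np.linalg.lstsq(np.c_[d1,-d2],c2-c1,rcond=None)[0]
    a,b=c1+s[0]*d1,c2+s[1]*d2
    return (a+b)/2,np.linalg.norm(a-b)
ROI={"top":(180,310,215,400),"side":(180,325,235,390)}
def blobs(n,im,kind):
    h=cv2.cvtColor(im,cv2.COLOR_RGB2HSV)
    m=cv2.inRange(h,(12,90,60),(35,255,255)) if kind=="ring" else cv2.inRange(h,(0,0,0),(180,255,85))
    r=ROI[n];k=np.zeros_like(m);k[r[0]:r[1],r[2]:r[3]]=m[r[0]:r[1],r[2]:r[3]]
    out=[]
    for c in cv2.findContours(k,cv2.RETR_EXTERNAL,cv2.CHAIN_APPROX_NONE)[0]:
        if cv2.contourArea(c)>80: 
            e=cv2.minEnclosingCircle(c)[0] if 0 else cv2.fitEllipse(c)[0]; out.append((e[0],e[1],cv2.contourArea(c)))
    return out
E
python3 - <<'E'
from h import *
np.set_printoptions(precision=4,suppress=True)
I={n:read_camera(n) for n in("top","side")}
B={}
for n in I:
    B[n]=blobs(n,I[n],"ring"); print(n,"ring",np.array(B[n])); print(onplane(n,[b[:2] for b in B[n]],.024))
    print("loupe",np.array(blobs(n,I[n],"loupe")))
for a in B["top"]:
    print(min((tri("top",a[:2],"side",b[:2]) for b in B["side"]),key=lambda r:r[1]))
# board outline in top
im=I["top"];h=cv2.cvtColor(im,cv2.COLOR_RGB2HSV);m=cv2.inRange(h,(0,0,150),(180,60,255));r=ROI["top"]
k=np.zeros_like(m);k[170:320,200:410]=m[170:320,200:410]
c=max(cv2.findContours(k,cv2.RETR_EXTERNAL,cv2.CHAIN_APPROX_NONE)[0],key=cv2.contourArea)
print(cv2.contourArea(c),cv2.approxPolyDP(c,4,True).reshape(-1,2).tolist())
j=cv2.resize(im[170:320,210:410],None,fx=4,fy=4,interpolation=cv2.INTER_CUBIC);cv2.imwrite("pics/topcrop.png",j[:,:,::-1])
j=cv2.resize(I["side"][180:330,235:390],None,fx=4,fy=4,interpolation=cv2.INTER_CUBIC);cv2.imwrite("pics/sidecrop.png",j[:,:,::-1])
E
```

```text
top ring [[314.2151 262.9993 257.    ]
 [267.1445 259.8978 255.5   ]
 [279.0031 215.2387 241.5   ]]
[[ 0.5029 -0.0003]
 [ 0.5065  0.1206]
 [ 0.6265  0.0971]]
loupe []
side ring [[294.8719 248.3975 299.5   ]
 [347.4317 215.5586 245.    ]
 [294.8084 211.7837 239.5   ]]
[[ 0.5012 -0.0007]
 [ 0.6255  0.097 ]
 [ 0.5051  0.12  ]]
loupe [[350.3584 250.4481 213.5   ]]
(array([ 0.502 , -0.0005,  0.0241]), np.float64(0.0017491968745387857))
(array([0.5058, 0.1205, 0.0239]), np.float64(0.0015206190752070756))
(array([0.6259, 0.0971, 0.0242]), np.float64(0.0009640733284421804))
13691.5 [[248, 184], [222, 269], [374, 305], [394, 216]]
```

View pics/topcrop.png

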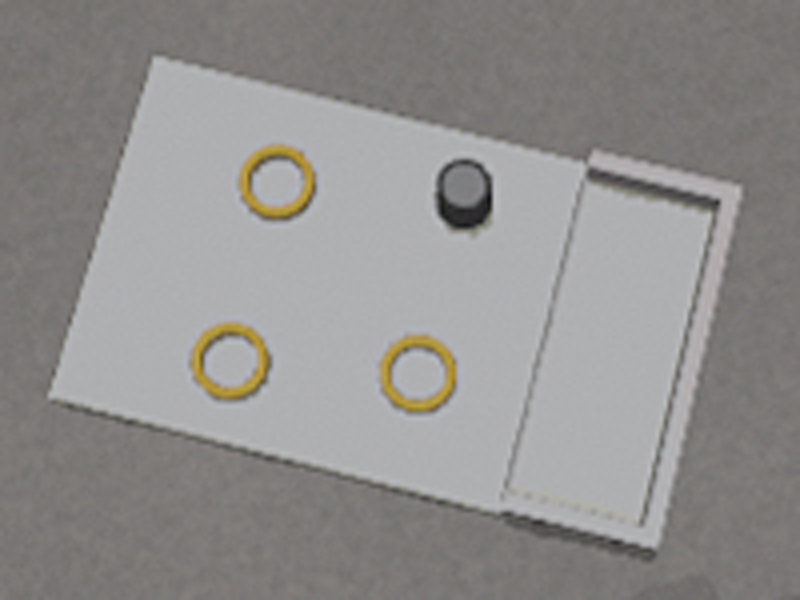

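View pics/sidecrop.png

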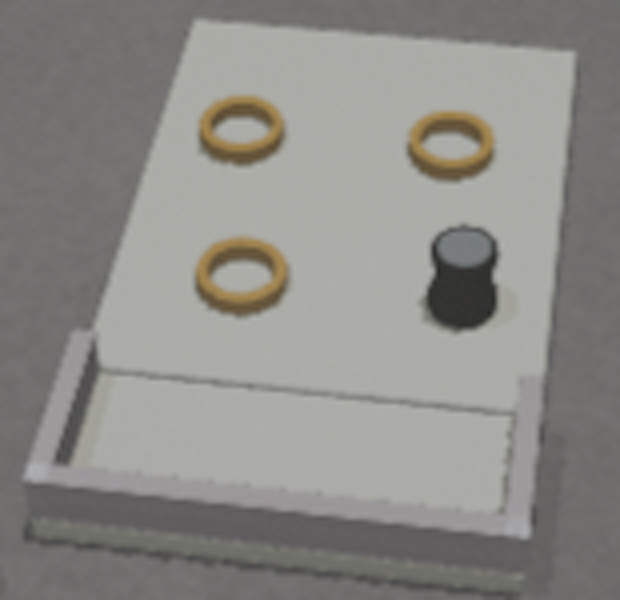

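The top crop shows the board's open-end corners at (153,57) and (50,400), and the mouth line running from (585,165) to (507,492). The loupe's top is at (466,183). In the side crop the mouth line runs from (103,372) to (515,412), and the loupe's foot is near (463,303) with its top at (465,247).

```bash
python3 - <<'E'
from h import *
np.set_printoptions(precision=4,suppress=True)
T=lambda *p:np.array(p)/4+[210-.375,170-.375]
S=lambda *p:np.array(p)/4+[235-.375,180-.375]
t=T((153,57),(50,400),(585,165),(507,492)); pt=onplane("top",t,.015); print(pt)
s=S((195,20),(576,52),(103,372),(515,412)); ps=onplane("side",s,.015);print(ps)
# corners: far left = board(+-120,200)
for a,b in((t[0],s[1]),(t[3],s[2])):print("h",tri("top",a,"side",b))
print("loupe top",tri("top",T((466,183))[0],"side",S((465,247))[0]),"foot side",onplane("side",S((463,305)),.015))
# board fit: points board coords (x sign: world +x ~ board +x when board +y~world +y)
M=np.array([[120,200],[-120,200],[108,-100],[-108,-100]])/1000
W=(pt+np.array([ps[1],ps[0],ps[3],ps[2]]))/2
mc,wc=M.mean(0),W.mean(0);U,_,V=np.linalg.svd((M-mc).T@(W-wc));R=(U@V).T
o=wc-R@mc; print("yaw",np.degrees(np.arctan2(R[1,0],R[0,0])),"o",o,"res",W-(M@R.T+o))
np.savez("board.npz",R=R,o=o)
for n,p in dict(r1=(.502,-.0005),r2=(.5058,.1205),r3=(.6259,.0971),L=onplane("side",S((463,305)),.015)[0]).items():print(n,1000*R.T@(np.array(p)-o))
E
```

```text
[[ 0.7131  0.1864]
 [ 0.4786  0.2356]
 [ 0.6486 -0.1044]
 [ 0.4301 -0.0596]]
[[ 0.4799  0.2375]
 [ 0.7126  0.1864]
 [ 0.4273 -0.0573]
 [ 0.6363 -0.1007]]
h (array([0.7128, 0.1863, 0.0151]), np.float64(0.00043571458398215405))
h (array([ 0.4287, -0.0598,  0.018 ]), np.float64(0.0022184680529638134))
loupe top (array([ 0.6187, -0.0266,  0.0616]), np.float64(0.002069523639729523)) foot side [[ 0.6187 -0.0235]]
yaw -11.776645771540776 o [0.5556 0.0165] res [[-0.0011 -0.0015]
 [ 0.0003 -0.0003]
 [ 0.0015  0.0009]
 [-0.0008  0.0009]]
r1 [-48.9911 -27.6107]
r2 [-69.9669  91.6179]
r3 [52.381  93.2225]
L [ 69.9418 -26.2877]
```

```bash
cat >> h.py <<'E'
_b=np.load("board.npz");BR,BO=_b["R"],_b["o"]
toW=lambda p:BR@(np.array(p,float)/1000)+BO
toB=lambda w:1000*BR.T@(np.array(w)-BO)
OFF=33
def quat(d):
    w=BR@d;a=np.arctan2(w[1],w[0]);best=None
    for k in(a,a+np.pi):
        q=[np.cos(k/2),np.sin(k/2),0,0]
        j=ctrl.inverse_kinematics([.55,0,.1],q)
        if j is not None and (best is None or abs(j[6])<best[0]):best=(abs(j[6]),q)
    return best[1]
def approach(ring,target,back=20,z=.09):
    d=np.array(target,float)-ring;d/=np.linalg.norm(d);q=quat(d)
    s=toW(ring-(OFF+back)*d); ctrl.move_ptp([*s,z],q); return d,q,s
def push(ring,target,z,back=20):
    ring=np.array(ring,float);d,q,s=approach(ring,target,back)
    ctrl.movel([*s,z],q,speed=.12)
    e=toW(target-OFF*d);ctrl.movel([*e,z],q,speed=.09)
    f=ctrl.get_state()["ft_force"];e=toW(target-(OFF+8)*d)
    ctrl.movel([*e,z],q,speed=.08);ctrl.movel([*e,.09],q,speed=.2)
    return f
def see():
    W=[]
    B={n:blobs(n,read_camera(n),"ring") for n in("top","side")}
    return {n:np.array([toB(p) for p in onplane(n,[b[:2] for b in B[n]],.024)]).round(1).tolist() if B[n] else [] for n in B}
E
python3 - <<'E'
from h import *
np.set_printoptions(precision=4,suppress=True)
ctrl.move_gripper(.024)
ring=np.array([-49,-28.]);d,q,s=approach(ring,(66,-147))
st=ctrl.get_state();print(st["time_s"],st["qpos"],st["finger_gap"],st["ft_force"])
ctrl.movel([*s,.025],q,speed=.1)
f0=ctrl.get_state()["ft_force"][2]
for z in np.arange(.023,.0105,-.001):
    ctrl.movel([*s,z],q,speed=.03);st=ctrl.get_state();f=st["ft_force"][2]-f0
    print(round(z,4),st["eef_pos"][2],f)
    if abs(f)>3:break
ctrl.movel([*s,z+.004],q,speed=.03)
im=read_camera("side");cv2.imwrite("pics/s1.png",cv2.resize(im[160:335,225:400],None,fx=3,fy=3)[:,:,::-1]);print(ctrl.get_state()["time_s"])
E
```

```text
3.1833 [ 0.4116  0.3181 -0.6512  2.0945  0.2661  0.8084  0.159 ] 0.023931763146190277 [-0.3979 -0.4491  0.4659]
0.023 0.023448968690042288 -0.3504053811531235
0.022 0.02207587933855032 -0.45079476693497106
0.021 0.02090082764161812 -1.8753841805833447
0.02 0.019882237682122092 -0.012625077614527469
0.019 0.018918383924979673 0.04482761968483495
0.018 0.017952112214130553 0.01015030025077912
0.017 0.016910819424680784 -0.29167464215604927
0.016 0.015908507273023485 -0.9769961373232026
0.015 0.01509397740952495 0.5048206664058221
0.014 0.015029493518606326 9.23488945781759
6.8167
```

View pics/s1.png

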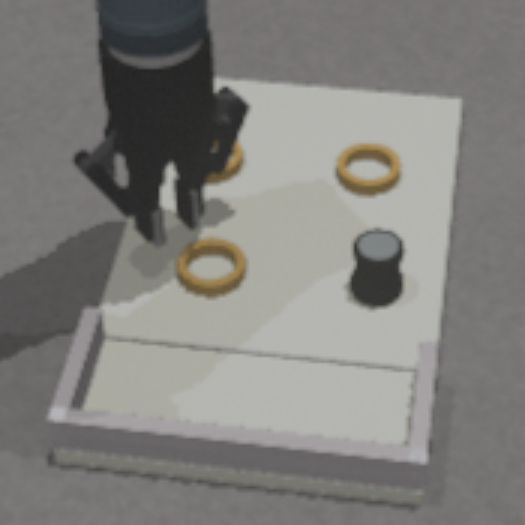

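The crop shows the fingertips straddling the push line behind ring 1, which is at (212,265), and clear of the others. The tips touch the board at TCP z = 0.015, so I'll push at 0.019.

```bash
python3 - <<'E'
from h import *
ring=np.array([-49,-28.]);t=np.array([66,-147.]);d=t-ring;d/=np.linalg.norm(d);q=quat(d)
ctrl.movel([*toW(t-OFF*d),.019],q,speed=.09);print(ctrl.get_state()["ft_force"])
e=toW(t-(OFF+8)*d);ctrl.movel([*e,.019],q,speed=.08);ctrl.movel([*e,.09],q,speed=.2)
print(see(),ctrl.get_state()["time_s"])
f=push((-70,92),(-63,-147),.019);print(f)
print(see(),ctrl.get_state()["time_s"])
im=read_camera("top");cv2.imwrite("pics/t2.png",cv2.resize(im[170:320,210:410],None,fx=4,fy=4)[:,:,::-1])
E
```

```text
[0.00079269 0.10432976 0.33207452]
{'top': [[-69.3, 91.8], [52.8, 93.4]], 'side': [[64.3, -146.9], [-70.5, 90.9]]} 9.8833
[ 0.24066169  1.10943338 -0.48234403]
{'top': [[53.0, 93.3]], 'side': [[64.3, -146.9], [-63.5, -145.9], [51.8, 92.9]]} 15.625
```

View pics/t2.png

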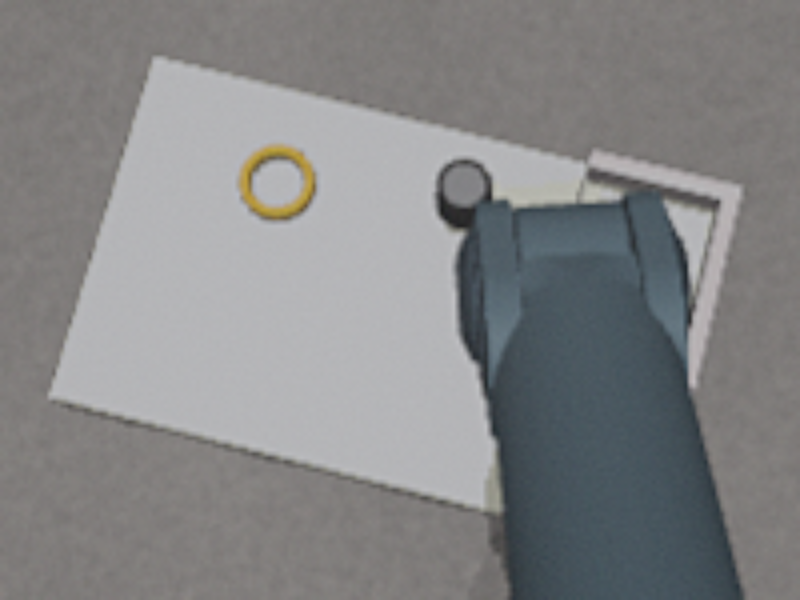

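Two rings are in the bay and the loupe hasn't moved, still at (465,190) in the crop. The last ring is at (278,182), so I'll take it round the loupe in two legs.

```bash
python3 - <<'E'
from h import *
print(push((52.4,93.1),(0,32),.019))
v=see();print(v)
p=[r for r in v["side"] if r[1]>-50];print(p)
if len(p)==1 and np.hypot(p[0][0],p[0][1]-32)<12:
    print(push(p[0],(1,-147),.019))
    e=ctrl.get_state();ctrl.move_ptp([.40,-.45,.25],e["tcp_rot"])
    print(see(),ctrl.get_state()["time_s"])
    for n in("top","side"):
        im=read_camera(n);c=im[170:335,210:410];cv2.imwrite(f"pics/{n}9.png",cv2.resize(c,None,fx=3.6,fy=3.6)[:,:,::-1])
E
```

```text
[-0.19599334  0.17559745  0.40929455]
{'top': [[-61.9, -147.4], [65.7, -147.7]], 'side': [[64.3, -146.9], [-63.6, -146.0], [-0.8, 30.1]]}
[[-0.8, 30.1]]
[1.20596435 0.99003456 0.97027123]
{'top': [[-61.8, -147.5], [1.1, -147.5], [65.7, -147.7]], 'side': [[64.3, -147.0], [-0.0, -146.3], [-63.4, -145.9]]} 25.7417
```

View pics/side9.png

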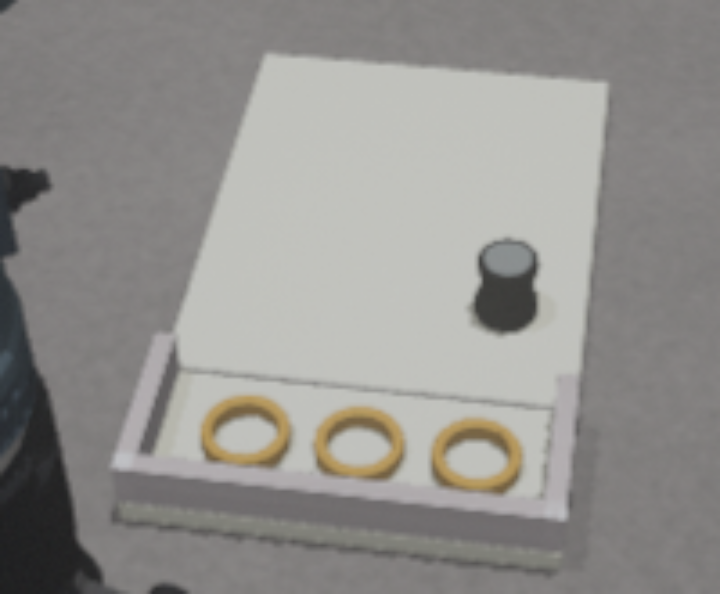

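View pics/top9.png

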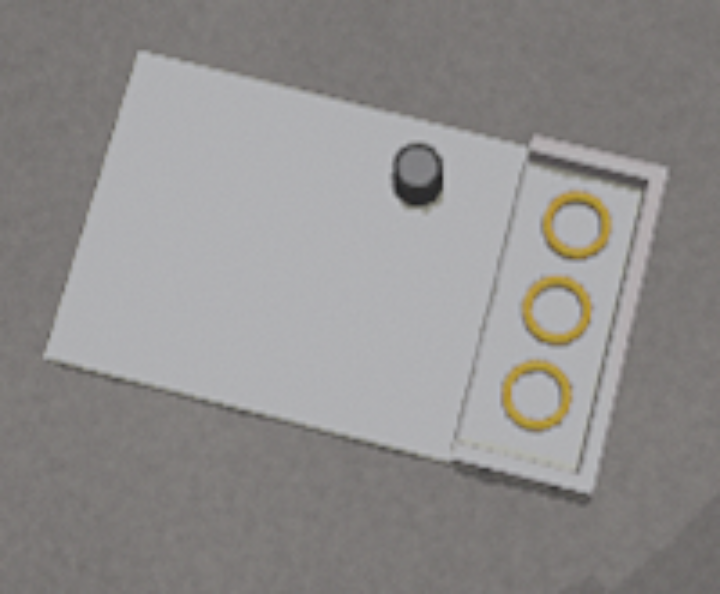

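Both views show the three rings flat and wholly inside the bay, at (577,225), (557,311) and (537,396) in the top crop. The loupe hasn't moved, still at (418,165), and the arm is clear.

```bash
python3 -c "
from bench import ctrl, read_camera, camera_params
print(ctrl.sign_off())"
```

```text
the job is handed in; nothing more can be done
None
```

All three rings were pushed into the bay, where they lie flat and wholly inside with the loupe unmoved; the jar and brush were never approached, and the job was handed in at about 26 s.

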